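# Refit the inspection cover of a gear unit

## Robot

A 7-joint arm with a two-finger parallel gripper is mounted at the origin on the work surface. World frame = base frame: x ahead of the robot, y to its left, z up, the work surface at z = 0. Lengths are in m, angles in rad, forces in N, time in s.
With the tool pointing down it reaches from about 0.425 to 0.925 m from the base axis. Payload 6.8 kg.
Tool frame: the origin (TCP) lies between the finger pads; the fingertips stand r.tcp_to_tips ahead of it and the grasp point (between the pads) lies 3 mm ahead of it (r.tcp_to_tips is the distance from the TCP to the fingertips, in m); z points along the fingers, y is the line along which they close (so a half turn about z gives the same grasp; the last joint's range is limited). The gripper opens to 85 mm and grips with 20 to 120 N. Pads are 22 mm wide; open, the fingers measure 114 mm over their backs; the gripper's body (76 mm by 85 mm) begins 54 mm behind the grasp point. The pads swing forward as they close: fully open they stand 13 mm farther back than shut.
Start: joints at [1.092, 0.477, 0.022, 1.555, -0.011, 1.109, -0.083], TCP at [0.245, -0.629, 0.253] pointing down, gripper open.
Joint ranges: [-2.96, 2.96], [-0.34, 2.1], [-1.41, 1.46], [0.24, 2.44], [-1.37, 4.51], [0.17, 1.92], [-2.96, 2.96]. Speed limits (rad/s): [2.39, 2.39, 3.14, 3.14, 3.14, 3.14, 3.14].

## Interface

Orientations are given as a rotation vector (axis times angle).
In Python, from bench import r gives the robot as it stands. The module is installed in compiled form; this text tells all that it offers.
- The arm moves only by the tool step_arm, never from a script. Its argument "moves" is a list of rows, each an object of numbers: "rx", "ry", "rz": the turn, a rotation vector about the tool's x, y, z in degrees; "dx", "dy", "dz": the shift along the tool's x, y, z in mm; "gripper": the opening, from -1 (shut) to 1 (fully open). In form: [{"rx": .., "ry": .., "rz": .., "dx": .., "dy": .., "dz": .., "gripper": ..}, ...]. A call has 1 to 20 rows; each row shifts and turns the commanded pose from where the row before left it, along the tool's axes as they then stand; what a row does not reach is not made up. A row lasts 1/8 s, in which the tool goes at most 62.5 mm and 10.7 degrees, less where a joint would pass 70% of its speed; a pose out of reach is approached as far as the arm can. A call is refused whole if a number of a shift passes 62.5 or a number of a turn 10.7, either way. A call with a gripper value outside its range is refused whole. The fingers move at their own pace and stop on an object; "grip_force" is the grip in N (left out, the last holds). Time passes only in rows, so rows that do not move let the fingers close. It gives the time, the measured TCP pose, the force, the opening and the grip force at its end, in the units of the state.
- r.get_obs(): the state, without advancing time (a new reading comes with each control period).
- r.grab_frame(name): name is "scene" or "top" or "wrist"; returns the picture (384x512x3 uint8, blue, green, red); there is no depth.
- r.camera_info(name): a dict with "mtx" (3x3 intrinsics, pixels), "rvec" (rotation vector, rad) and "tvec" (3), from world to camera coordinates, as OpenCV has them. Camera axes: x right, y down, z forward; pixel columns grow to the right and rows downward; lengths in m; the calibration is good to about 2 mm. A picture is of the moment at which its call begins: read the wrist's pose just before it. camera_info takes no time and is no camera call; for the wrist camera it gives the pose at the moment of the call.
- r.hand_in(): hands the job in; it is judged then, once.
The state is a dict: "clock": time; "joints": joint angles; "qvel": joint speeds; "tau": joint torques, N m; "tcp_pos": TCP position; "orientation": TCP orientation; "contact_force": force on the tool from outside, world axes, zero at the start; "moment": the same for the moment, N m; "grip_width": finger opening in m; "gripper_force": force on a finger pad.
Only numpy, scipy, OpenCV 4.12 (cv2) and the standard library are available. Lean on these libraries where they do the work, as an engineer would, in place of code of your own. Each camera call takes 0.05 s, during which the arm holds its last target. There are 200 camera calls.

## Task

Close the green gear unit with its own cover, the green one with the yellow tongue: tilt it so the tongue points down, slip the tongue in under the yellow lip, then turn the cover down until it lies flat in its pocket, keeping hold of it until it is down, and let go. Leave the blue cover where it lies.

Things in the scene. Friction and masses are not known exactly. Their poses are not given: they have to be found in the camera images.
- cover_mid (a point): Middle of the black grip fin on the loose green cover, flat on the bench: 30 mm over the plate's underside. Plate 110 (x) x 80 x 6 mm; its last 22 mm at -x is a yellow tongue 60 mm wide. Fin 44 (x) x 16 (y) mm, top 60 mm over the underside, half-way along the 110 mm; grasp it across y from above. x runs from tongue to plain end, z out of the plate's top. 0.15 to 0.31 kg.
- tongue (a point): Middle of the tongue's front edge on the green cover, half-way through its 6 mm thickness: 55 mm along -x and 27 mm below cover_mid in the cover's axes.
- pocket (a point): Centre of the pocket's level seat atop the fixed green gear unit, 70 mm over the bench. z up, x from lip to open end. Pocket 124 (x) x 92 mm. Yellow lip at its -x end: spans x -62 to -40 mm, 20 mm free below, 6 mm thick. End wall at +x 16 mm high, side walls 6 mm. Motor on the -y side, 112 mm high. Cover seated: axes along these, cover_mid 30 mm above this point.
- blue_cover_mid (a point): Middle of the black fin on a loose blue cover, a bystander for another machine, flat on the bench: 88 x 80 x 6 mm plate without tongue, same fin; 30 mm above its underside.
Not all that is in view belongs to the job. What is shaped like the part that bears cover_mid but purple or turquoise is not meant.

How it is judged:
By the outcome, as a careful person would: the job done as asked, in the order asked, and still so for the second after the job is handed in, with the robot touching nothing.
It also fails if it takes over 40 s, if anything falls off the work surface, if the arm or the gripper's body presses on something with over 40 N, if the wrist force passes 120 N, or if a joint passes its speed limit or range.

## Working session

There is one attempt and no reset: what is moved stays moved. The work goes in short steps, Python scripts to look and compute and a tool call to move; the robot and the scene stay as the last step left them, time stands still between calls to the robot, and variables do not carry over. Pictures are saved under pics/ and viewed, at most 10 in all, crops included, and the job is handed in when it is done.

Besides the shell and the picture viewer there is one more tool, called after "Emit:" as name([rows], argument=value, ...), one row to a line, values as JSON. step_arm: Moves the arm, as the interface text tells. Its arguments: {"type":"object","properties":{"moves":{"type":"array","items":{"type":"object","properties":{"rx":{"type":"number"},"ry":{"type":"number"},"rz":{"type":"number"},"dx":{"type":"number"},"dy":{"type":"number"},"dz":{"type":"number"},"gripper":{"type":"number"}}}},"grip_force":{"type":"number"}},"required":["moves"]}

```bash
mkdir -p pics
python3 - <<'E'
from bench import r
import cv2,numpy as np
o=r.get_obs();print({k:np.round(v,3) for k,v in o.items()},r.tcp_to_tips)
a=r.grab_frame("scene");b=r.grab_frame("top")
cv2.imwrite("pics/scene0.png",a);cv2.imwrite("pics/top0.png",b)
cv2.imwrite("pics/st.png",cv2.resize(np.vstack([a,b]),(450,600)) if 0 else np.hstack([cv2.resize(a,(400,300)),cv2.resize(b,(400,300))]))
for n in("scene","top"):
  c=r.camera_info(n);R=cv2.Rodrigues(np.array(c["rvec"]))[0];print(n,c["mtx"],-R.T@np.array(c["tvec"]).ravel(),R)
E
```

```text
{'clock': np.float64(0.0), 'joints': array([ 1.092,  0.478,  0.022,  1.556, -0.012,  1.109, -0.083]), 'qvel': array([ 0.002,  0.002, -0.002, -0.001,  0.001,  0.002, -0.001]), 'tau': array([ 0.0000e+00, -5.9644e+01,  1.6080e+00, -2.8119e+01,  1.3000e-02,
        9.0000e-03, -0.0000e+00]), 'tcp_pos': array([ 0.244, -0.629,  0.252]), 'orientation': array([-3.086e+00, -5.790e-01,  1.000e-03]), 'contact_force': array([ 0.038,  0.212, -1.069]), 'moment': array([-0.008, -0.054, -0.014]), 'gripper_force': np.float64(0.0), 'grip_width': np.float64(0.085)} 0.022
scene [[388.47001148   0.         252.22097505]
 [  0.         388.47001148 192.46857387]
 [  0.           0.           1.        ]] [ 1.17609603 -0.070198    0.69802295] [[ 0.27863255  0.96039516 -0.00224629]
 [ 0.62614305 -0.18343087 -0.75782452]
 [-0.72822303  0.20974808 -0.65245456]]
top [[377.24958206   0.         255.53092359]
 [  0.         377.24958206 188.88156326]
 [  0.           0.           1.        ]] [0.302566   0.13241385 0.90073233] [[-0.00271139 -0.99998444  0.00487526]
 [-0.97356052  0.0015261  -0.22842414]
 [ 0.22841314 -0.00536571 -0.97354951]]
```

View pics/top0.png

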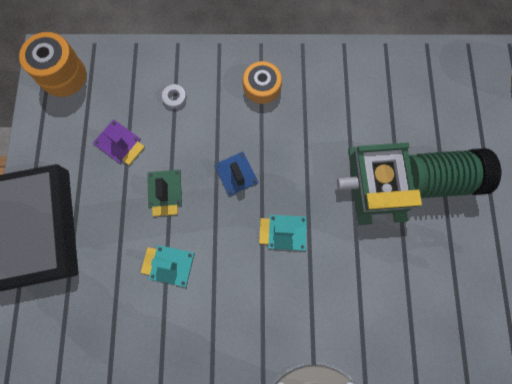

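View pics/scene0.png

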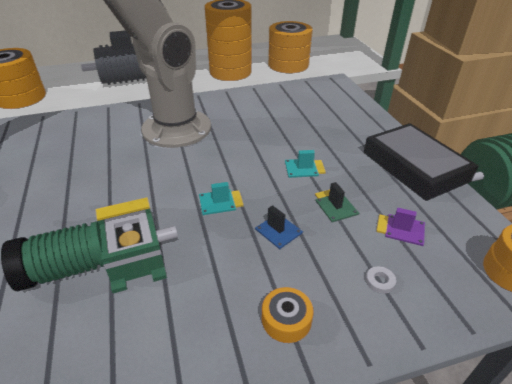

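The top view shows the green cover at about (165,190) with its tongue towards (165,211). The blue cover is at (237,174). The gear unit's pocket is at about (386,175), with the lip at (394,200) and the motor to the right. The scene view agrees.

```bash
cat > h.py <<'E'
import cv2,numpy as np
from bench import r
def cam(n):
  c=r.camera_info(n);R=cv2.Rodrigues(np.array(c["rvec"]))[0];return np.array(c["mtx"]),R,-R.T@np.array(c["tvec"]).ravel(),c
def ray(n,px,z,C=None):
  K,R,o,_=C or cam(n);px=np.atleast_2d(px).astype(float)
  d=(R.T@np.linalg.inv(K)@np.c_[px,np.ones(len(px))].T).T
  return o+d*((z-o[2])/d[:,2])[:,None]
def proj(n,P,C=None):
  c=(C or cam(n))[3];return cv2.projectPoints(np.atleast_2d(P).astype(float),np.array(c["rvec"]),np.array(c["tvec"]),np.array(c["mtx"]),None)[0][:,0]
def mask(im,name):
  h=cv2.cvtColor(im,cv2.COLOR_BGR2HSV);lo,hi={"y":((18,120,120),(35,255,255)),"g":((55,60,20),(88,255,140)),"k":((0,0,0),(180,120,45))}[name]
  return cv2.inRange(h,lo,hi)
def rects(n,im,col,z,roi,C=None):
  m=mask(im,col);q=np.zeros_like(m);x0,y0,x1,y1=roi;q[y0:y1,x0:x1]=m[y0:y1,x0:x1]
  for c in cv2.findContours(q,cv2.RETR_EXTERNAL,cv2.CHAIN_APPROX_NONE)[0]:
    if cv2.contourArea(c)<60: continue
    P=ray(n,c[:,0],z,C)[:,:2]*1000
    rc=cv2.minAreaRect(P.astype(np.float32));print(n,col,"area px",cv2.contourArea(c),"ctr %.1f %.1f size %.1f %.1f ang %.1f"%(*rc[0],*rc[1],rc[2]))
E
python3 - <<'E'
from h import *
t=cv2.imread("pics/top0.png");s=cv2.imread("pics/scene0.png")
rects("top",t,"y",.006,(140,196,190,225));rects("top",t,"g",.006,(140,160,190,225))
rects("top",t,"y",.096,(350,180,440,220))
rects("scene",s,"y",.096,(80,190,160,225))
rects("scene",s,"y",.006,(312,185,335,205));rects("scene",s,"g",.006,(312,180,360,225))
o=np.hstack([cv2.resize(t[150:230,130:200],None,fx=5,fy=5),cv2.resize(t[130:230,335:425],None,fx=4,fy=4)])
E
```

```text
top y area px 193.0 ctr 460.8 346.1 size 22.5 60.0 ang 4.0
top g area px 1033.0 ctr 516.1 350.2 size 87.3 78.1 ang 3.6
top y area px 772.0 ctr 468.6 -173.5 size 35.3 116.7 ang 4.0
scene y area px 543.5 ctr 473.3 -175.0 size 41.0 114.7 ang 4.3
scene g area px 485.0 ctr 519.0 349.2 size 89.3 80.7 ang 4.5
```

Emit:
step_arm([
  {"rz": 8.6},
  {"rz": 8.6},
  {"dx": 26,"dy": -40,"dz": -7},
  {"dx": 26,"dy": -40,"dz": -7},
  {"dx": 26,"dy": -40,"dz": -7},
  {"dx": 26,"dy": -40,"dz": -7},
  {"dx": 26,"dy": -40,"dz": -7},
  {"dx": 26,"dy": -40,"dz": -7},
  {"dx": 26,"dy": -40,"dz": -7},
  {"dx": 26,"dy": -40,"dz": -7},
  {"dx": 26,"dy": -40,"dz": -7},
  {"dx": 26,"dy": -40,"dz": -7},
  {},
  {},
])

```text
invalid input at $.moves[0]: expected keys rx, ry, rz, dx, dy, dz, gripper
```

```bash
cat >> h.py <<'E'
from scipy.spatial.transform import Rotation as Ro
def state():
  o=r.get_obs();M=Ro.from_rotvec(o["orientation"]).as_matrix()
  print("t %.2f"%o["clock"],"tcp",np.round(o["tcp_pos"]*1000,1),"yaw %.2f"%np.degrees(np.arctan2(M[1,0],M[0,0])),"toolz",np.round(M[:,2],3),"F",np.round(o["contact_force"],1),"w %.4f"%o["grip_width"],"gf %.1f"%o["gripper_force"],"q",np.round(o["joints"],2));return o,M
E
python3 - <<'E'
from h import *
state();C=cam("wrist");im=r.grab_frame("wrist");cv2.imwrite("pics/w1.png",im);np.save("w1.npy",np.array([0]))
import pickle;pickle.dump(C,open("w1.pkl","wb"));print(C[2],C[1][2]);rects("wrist",im,"y",.096,(0,0,512,384),C)
E
```

```text
t 0.10 tcp [ 244.4 -628.7  252.4] yaw 21.25 toolz [-0.001  0.002 -1.   ] F [ 0.5  0.8 -0.1] w 0.0854 gf 0.0 q [ 1.09  0.48  0.02  1.56 -0.01  1.11 -0.08]
[ 0.32354332 -0.59955559  0.37278417] [-0.30765289 -0.11724411 -0.94424759]
```

View pics/w1.png

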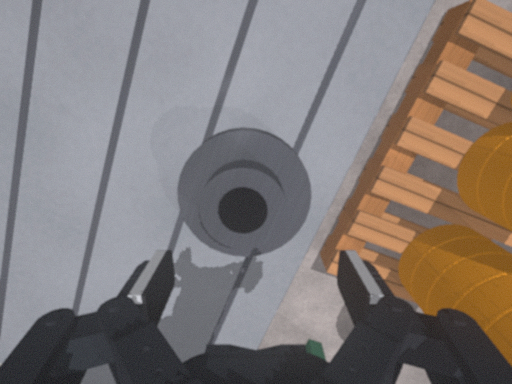

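The move was refused because every row needs all seven keys. The picture shows only bare bench with a stand.

Emit:
step_arm([
  {"rx": 0,"ry": 0,"rz": 8.6,"dx": 0,"dy": 0,"dz": 0,"gripper": 1},
  {"rx": 0,"ry": 0,"rz": 8.6,"dx": 0,"dy": 0,"dz": 0,"gripper": 1},
  {"rx": 0,"ry": 0,"rz": 0,"dx": 26,"dy": -40,"dz": -7,"gripper": 1},
  {"rx": 0,"ry": 0,"rz": 0,"dx": 26,"dy": -40,"dz": -7,"gripper": 1},
  {"rx": 0,"ry": 0,"rz": 0,"dx": 26,"dy": -40,"dz": -7,"gripper": 1},
  {"rx": 0,"ry": 0,"rz": 0,"dx": 26,"dy": -40,"dz": -7,"gripper": 1},
  {"rx": 0,"ry": 0,"rz": 0,"dx": 26,"dy": -40,"dz": -7,"gripper": 1},
  {"rx": 0,"ry": 0,"rz": 0,"dx": 26,"dy": -40,"dz": -7,"gripper": 1},
  {"rx": 0,"ry": 0,"rz": 0,"dx": 26,"dy": -40,"dz": -7,"gripper": 1},
  {"rx": 0,"ry": 0,"rz": 0,"dx": 26,"dy": -40,"dz": -7,"gripper": 1},
  {"rx": 0,"ry": 0,"rz": 0,"dx": 26,"dy": -40,"dz": -7,"gripper": 1},
  {"rx": 0,"ry": 0,"rz": 0,"dx": 26,"dy": -40,"dz": -7,"gripper": 1},
  {"rx": 0,"ry": 0,"rz": 0,"dx": 0,"dy": 0,"dz": 0,"gripper": 1},
  {"rx": 0,"ry": 0,"rz": 0,"dx": 0,"dy": 0,"dz": 0,"gripper": 1},
])

```text
clock: 1.9
tcp_pos: [0.4753, -0.2123, 0.323]
orientation: [3.139, 0.111, -0.001]
contact_force: [-0.3, -1.3, -0.9]
grip_width: 0.0853
gripper_force: 0.0
```

Run:
```python
from h import *
import pickle
state();C=cam("wrist");im=r.grab_frame("wrist");cv2.imwrite("pics/w2.png",im)
pickle.dump(C,open("w2.pkl","wb"));print(C[2],C[1][2]);rects("wrist",im,"y",.096,(0,0,512,384),C)
```

```text
t 1.90 tcp [ 475.3 -212.3  323. ] yaw 4.03 toolz [-0.001 -0.    -1.   ] F [-0.3 -1.3 -0.9] w 0.0853 gf 0.0 q [ 0.44  0.17 -0.16  1.83  0.03  1.15 -1.23]
[ 0.55995577 -0.20776027  0.44330919] [-0.32920657 -0.02307409 -0.94397596]
wrist y area px 264.0 ctr 451.9 40.5 size 16.6 31.3 ang 86.7
wrist y area px 2433.5 ctr 470.3 -176.3 size 35.5 116.0 ang 4.0
wrist y area px 923.5 ctr 538.6 -174.0 size 39.0 39.6 ang 4.0
```

View pics/w2.png

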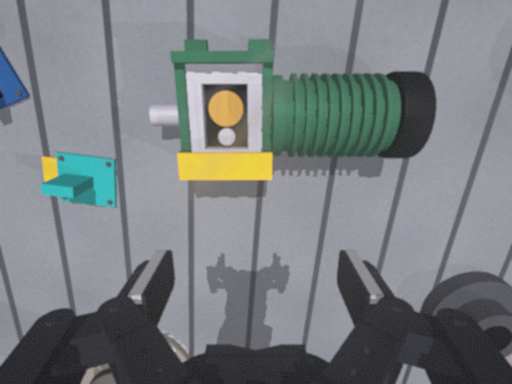

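The lip is at rows 152-180, columns 178-272, and the end wall at rows 52-62. The lip fits agree across the three views to about 2 mm, with a yaw of 4°.

Emit:
step_arm([
  {"rx": 0,"ry": 0,"rz": 0,"dx": 6,"dy": -46,"dz": 0,"gripper": 1},
  {"rx": 0,"ry": 0,"rz": 0,"dx": 6,"dy": -46,"dz": 0,"gripper": 1},
  {"rx": 0,"ry": 0,"rz": 0,"dx": 6,"dy": -46,"dz": 0,"gripper": 1},
  {"rx": 0,"ry": 0,"rz": 0,"dx": 6,"dy": -46,"dz": 10,"gripper": 1},
  {"rx": 0,"ry": 0,"rz": 0,"dx": 6,"dy": -46,"dz": 10,"gripper": 1},
  {"rx": 0,"ry": 0,"rz": 0,"dx": 6,"dy": -46,"dz": 15,"gripper": 1},
  {"rx": 0,"ry": 0,"rz": 0,"dx": 6,"dy": -46,"dz": 15,"gripper": 1},
  {"rx": 0,"ry": 0,"rz": 0,"dx": 6,"dy": -46,"dz": 15,"gripper": 1},
  {"rx": 0,"ry": 0,"rz": 0,"dx": 6,"dy": -46,"dz": 15,"gripper": 1},
  {"rx": 0,"ry": 0,"rz": 0,"dx": 6,"dy": -46,"dz": 15,"gripper": 1},
  {"rx": 0,"ry": 0,"rz": 0,"dx": 6,"dy": -46,"dz": 15,"gripper": 1},
  {"rx": 0,"ry": 0,"rz": 0,"dx": 3,"dy": -52,"dz": 13,"gripper": 1},
  {"rx": 0,"ry": 0,"rz": 0,"dx": 0,"dy": 0,"dz": 0,"gripper": 1},
  {"rx": 0,"ry": 0,"rz": 0,"dx": 0,"dy": 0,"dz": 0,"gripper": 1},
])

```text
clock: 3.7
tcp_pos: [0.506, 0.3478, 0.1997]
orientation: [3.138, 0.108, -0.001]
contact_force: [0.3, -0.9, -0.4]
grip_width: 0.0856
gripper_force: 0.0
```

Run:
```python
from h import *
import pickle
C2=pickle.load(open("w2.pkl","rb"))
p=ray("wrist",[[224,62]],.086,C2)[0,:2]*1000-[526.6,-171.3];c,s=.9976,.0698
print("endwall inner local",p@[c,s],p@[-s,c]);
for u in(188,267):
  p=ray("wrist",[[u,110]],.076,C2)[0,:2]*1000-[526.6,-171.3];print("side",p@[c,s],p@[-s,c])
state();C=cam("wrist");im=r.grab_frame("wrist");cv2.imwrite("pics/w3.png",im)
rects("wrist",im,"y",.006,(0,0,512,384),C);rects("wrist",im,"g",.006,(0,0,512,384),C)
print(proj("wrist",[.505,.349,.03],C))
```

```text
endwall inner local 62.308530433704355 -3.1591076403662397
side 9.318866204027156 43.92092028775546
side 9.33478375212166 -52.98958410255312
t 3.70 tcp [506.  347.8 199.7] yaw 3.94 toolz [-0.    -0.002 -1.   ] F [ 0.3 -0.9 -0.4] w 0.0856 gf 0.0 q [-0.36  0.47 -0.46  1.73  0.24  0.99 -2.41]
wrist y area px 590.5 ctr 344.6 375.9 size 21.0 62.8 ang 78.1
wrist y area px 782.5 ctr 413.3 107.3 size 24.7 62.1 ang 86.9
wrist y area px 677.0 ctr 462.3 344.1 size 21.6 59.8 ang 3.9
wrist y area px 1387.5 ctr 606.4 430.2 size 22.5 60.6 ang 53.7
wrist g area px 4471.0 ctr 517.4 348.7 size 87.4 78.7 ang 4.6
[[252.70231088 178.28242794]]
```

View pics/w3.png

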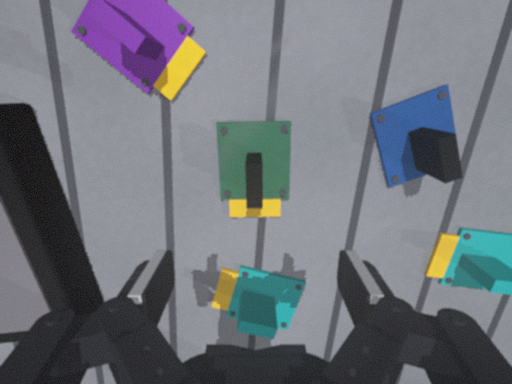

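The wrist view shows the green cover at (254,165), with its fin at (254,180) and tongue at (255,208). The gripper is centred over it, so I go down and grasp.

Emit:
step_arm([
  {"rx": 0,"ry": 0,"rz": 0,"dx": 0,"dy": 0,"dz": 30,"gripper": 1},
  {"rx": 0,"ry": 0,"rz": 0,"dx": 0,"dy": 0,"dz": 30,"gripper": 1},
  {"rx": 0,"ry": 0,"rz": 0,"dx": 0,"dy": 0,"dz": 30,"gripper": 1},
  {"rx": 0,"ry": 0,"rz": 0,"dx": 0,"dy": 0,"dz": 30,"gripper": 1},
  {"rx": 0,"ry": 0,"rz": 0,"dx": 0,"dy": 0,"dz": 20,"gripper": 1},
  {"rx": 0,"ry": 0,"rz": 0,"dx": 0,"dy": 0,"dz": 17,"gripper": 1},
  {"rx": 0,"ry": 0,"rz": 0,"dx": 0,"dy": 0,"dz": 0,"gripper": 0},
  {"rx": 0,"ry": 0,"rz": 0,"dx": 0,"dy": 0,"dz": 0,"gripper": -0.3},
  {"rx": 0,"ry": 0,"rz": 0,"dx": 0,"dy": 0,"dz": 0,"gripper": -1},
  {"rx": 0,"ry": 0,"rz": 0,"dx": 0,"dy": 0,"dz": 0,"gripper": -1},
  {"rx": 0,"ry": 0,"rz": 0,"dx": 0,"dy": 0,"dz": 0,"gripper": -1},
  {"rx": 0,"ry": 0,"rz": 0,"dx": 0,"dy": 0,"dz": 0,"gripper": -1},
], grip_force=70)

```text
clock: 5.25
tcp_pos: [0.5057, 0.3502, 0.0442]
orientation: [-3.139, -0.111, -0.002]
contact_force: [-0.1, -0.6, 6.4]
grip_width: 0.0154
gripper_force: 69.1
```

Run:
```python
from h import *
state()
```

```text
t 5.25 tcp [505.7 350.2  44.2] yaw 4.05 toolz [ 0.001  0.001 -1.   ] F [-0.1 -0.6  6.4] w 0.0154 gf 69.1 q [-0.42  0.67 -0.39  1.82  0.36  0.72 -2.51]
```

Emit:
step_arm([
  {"rx": 0,"ry": 0,"rz": 0,"dx": 0,"dy": 0,"dz": -10,"gripper": -1},
  {"rx": 0,"ry": 0,"rz": 0,"dx": 0,"dy": 0,"dz": -30,"gripper": -1},
  {"rx": 0,"ry": 0,"rz": 0,"dx": 0,"dy": 0,"dz": -30,"gripper": -1},
  {"rx": 0,"ry": 0,"rz": 0,"dx": 0,"dy": 0,"dz": -30,"gripper": -1},
  {"rx": 0,"ry": 0,"rz": 0,"dx": 0,"dy": 20,"dz": -30,"gripper": -1},
  {"rx": 0,"ry": 0,"rz": 0,"dx": 1,"dy": 40,"dz": -30,"gripper": -1},
  {"rx": 0,"ry": 0,"rz": 0,"dx": 1,"dy": 42,"dz": -30,"gripper": -1},
  {"rx": 0,"ry": 0,"rz": 0,"dx": 1,"dy": 42,"dz": 0,"gripper": -1},
  {"rx": 0,"ry": 0,"rz": 0,"dx": 1,"dy": 42,"dz": 0,"gripper": -1},
  {"rx": 0,"ry": 0,"rz": 0,"dx": 1,"dy": 42,"dz": 0,"gripper": -1},
  {"rx": 0,"ry": 0,"rz": 0,"dx": 1,"dy": 42,"dz": 0,"gripper": -1},
  {"rx": 0,"ry": 0,"rz": 0,"dx": 1,"dy": 42,"dz": 0,"gripper": -1},
  {"rx": 0,"ry": 0,"rz": 0,"dx": 1,"dy": 42,"dz": 0,"gripper": -1},
  {"rx": 0,"ry": 0,"rz": 0,"dx": 1,"dy": 42,"dz": 0,"gripper": -1},
  {"rx": 0,"ry": 0,"rz": 0,"dx": 1,"dy": 42,"dz": 0,"gripper": -1},
  {"rx": 0,"ry": 0,"rz": 0,"dx": 1,"dy": 40,"dz": 0,"gripper": -1},
  {"rx": 0,"ry": 0,"rz": 0,"dx": 1,"dy": 30,"dz": 0,"gripper": -1},
  {"rx": 0,"ry": 0,"rz": 0,"dx": 1,"dy": 15,"dz": 0,"gripper": -1},
  {"rx": 0,"ry": 0,"rz": 0,"dx": 0,"dy": 0,"dz": 0,"gripper": -1},
])

```text
clock: 7.62
tcp_pos: [0.5548, -0.1715, 0.2332]
orientation: [-3.139, -0.109, 0.001]
contact_force: [-0.0, 1.0, -2.0]
grip_width: 0.0152
gripper_force: 68.5
```

Emit:
step_arm([
  {"rx": 0,"ry": 5,"rz": 0,"dx": 0,"dy": 0,"dz": 0,"gripper": -1},
  {"rx": 0,"ry": 5,"rz": 0,"dx": 0,"dy": 0,"dz": 0,"gripper": -1},
  {"rx": 0,"ry": 5,"rz": 0,"dx": 0,"dy": 0,"dz": 0,"gripper": -1},
  {"rx": 0,"ry": 5,"rz": 0,"dx": 0,"dy": 0,"dz": 0,"gripper": -1},
  {"rx": 0,"ry": 5,"rz": 0,"dx": 0,"dy": 0,"dz": 0,"gripper": -1},
  {"rx": 0,"ry": 0,"rz": 0,"dx": 0,"dy": 0,"dz": 0,"gripper": -1},
  {"rx": 0,"ry": 0,"rz": 0,"dx": 0,"dy": 0,"dz": 0,"gripper": -1},
])

```text
clock: 8.5
tcp_pos: [0.5556, -0.17, 0.2337]
orientation: [-3.05, -0.11, -0.675]
contact_force: [0.8, 0.6, -2.0]
grip_width: 0.0151
gripper_force: 68.5
```

```bash
cat >> h.py <<'E'
P0=np.array([526.6,-172.5,70.]);psi=np.radians(4.0)
L=np.array([[np.cos(psi),np.sin(psi),0],[-np.sin(psi),np.cos(psi),0],[0,0,1]])
def rep():
  o,M=state();t=o["tcp_pos"]*1000
  ux=M[:,0];uz=-M[:,2];th=np.degrees(np.arcsin(ux[2]))
  f=lambda x,z:np.round(L@(t+x*ux+(z-44.2)*uz-P0),1)
  print("tilt %.1f"%th,"tcp local",np.round(L@(t-P0),1),"tip bottom",f(-55,0),"tip top",f(-55,6),"end bottom",f(55,0))
  return o,M,t
E
python3 - <<'E'
from h import *
rep();s=r.grab_frame("scene");t=r.grab_frame("top");cv2.imwrite("pics/s4.png",s);cv2.imwrite("pics/t4.png",t)
a=cv2.resize(s[170:310,70:230],(400,350));b=cv2.resize(t[110:250,310:470],(400,350));cv2.imwrite("pics/st4.png",np.hstack([a,b]))
E
```

```text
t 8.50 tcp [ 555.6 -170.   233.7] yaw 4.13 toolz [ 0.421  0.031 -0.907] F [ 0.8  0.6 -2. ] w 0.0151 gf 68.5 q [ 0.62  0.22 -0.4   2.07 -0.11  0.46 -1.17]
tilt 25.0 tcp local [ 29.1   0.5 163.7] tip bottom [ -2.1   0.5 100.4] tip top [ -4.7   0.5 105.8] end bottom [ 97.6   0.7 146.8]
```

View pics/st4.png

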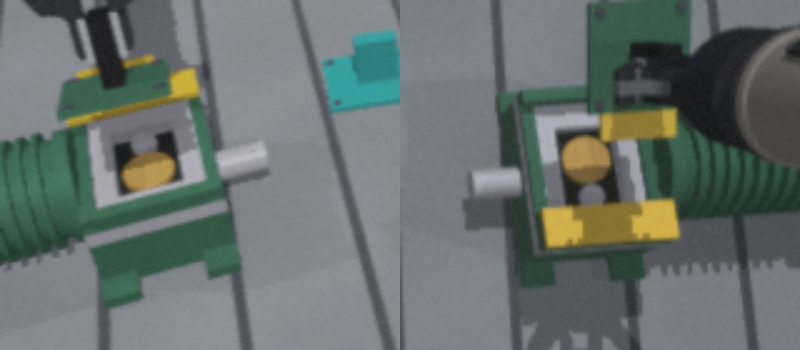

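Left (scene): the cover is held tilted over the unit with the tongue down. Right (top): the tongue is at about (638,124) in the crop and the lip at (610,222). Next I measure the sideways offset of tongue and lip in that same view.

Run:
```python
from h import *
o,M,t=rep()
for n,f,roiT,roiL in(("top","pics/t4.png",(385,150,425,170),(360,188,425,212)),):
  im=cv2.imread(f);K,R,c,_=cam(n);c=c*1000
  def sect(roi,p,nn):
    m=mask(im,"y");q=np.zeros_like(m);x0,y0,x1,y1=roi;q[y0:y1,x0:x1]=m[y0:y1,x0:x1]
    k=max(cv2.findContours(q,0,1)[0],key=cv2.contourArea)[:,0]
    d=(R.T@np.linalg.inv(K)@np.c_[k,np.ones(len(k))].T).T
    X=c+d*(((p-c)@nn)/(d@nn))[:,None];return X
  uz=-M[:,2];X=sect(roiT,t+(6-44.2)*uz,uz)
  Y=(X-t)@M;rc=cv2.minAreaRect(Y[:,:2].astype(np.float32));print("tongue in tool frame",rc, "expected x -44")
  ctr=t+M@np.r_[rc[0],38.2];print("tongue local y",(L@(ctr-P0)))
  Z=sect(roiL,np.r_[0,0,96.],np.r_[0,0,1.]);rc=cv2.minAreaRect((L@(Z-P0).T).T[:,:2].astype(np.float32));print("lip local",rc)
```

```text
t 8.60 tcp [ 556.  -170.3  233.8] yaw 4.13 toolz [ 0.422  0.031 -0.906] F [ 0.4 -0.2 -1.9] w 0.0152 gf 68.5 q [ 0.62  0.22 -0.4   2.07 -0.11  0.46 -1.17]
tilt 25.0 tcp local [ 29.5   0.2 163.8] tip bottom [-1.600e+00  1.000e-01  1.005e+02] tip top [-4.20e+00  1.00e-01  1.06e+02] end bottom [ 98.1   0.3 147. ]
tongue in tool frame ((-47.409950256347656, -6.313816070556641), (72.02204895019531, 26.531553268432617), 85.87317657470703) expected x -44
tongue local y [  2.69169603   6.41708767 109.1618497 ]
lip local ((-57.840049743652344, 2.8701400756835938), (117.06340026855469, 34.86134719848633), 89.8284683227539)
```

Emit:
step_arm([
  {"rx": 0,"ry": 0,"rz": 0,"dx": -8,"dy": -0.5,"dz": 16.5,"gripper": -1},
  {"rx": 0,"ry": 0,"rz": 0,"dx": -8,"dy": -0.5,"dz": 16.5,"gripper": -1},
  {"rx": 0,"ry": 0,"rz": 0,"dx": -8,"dy": -0.5,"dz": 16.5,"gripper": -1},
  {"rx": 0,"ry": 0,"rz": 0,"dx": -8,"dy": -0.5,"dz": 16.5,"gripper": -1},
  {"rx": 0,"ry": 0,"rz": 0,"dx": 0,"dy": 0,"dz": 0,"gripper": -1},
  {"rx": 0,"ry": 0,"rz": 0,"dx": -10,"dy": 0,"dz": 0,"gripper": -1},
  {"rx": 0,"ry": 0,"rz": 0,"dx": -10,"dy": 0,"dz": 0,"gripper": -1},
  {"rx": 0,"ry": 0,"rz": 0,"dx": -10,"dy": 0,"dz": 0,"gripper": -1},
  {"rx": 0,"ry": 0,"rz": 0,"dx": -5,"dy": 0,"dz": 0,"gripper": -1},
  {"rx": 0,"ry": 0,"rz": 0,"dx": 0,"dy": 0,"dz": 0,"gripper": -1},
  {"rx": 0,"ry": 0,"rz": 0,"dx": 0,"dy": 0,"dz": 0,"gripper": -1},
])

```text
clock: 9.98
tcp_pos: [0.5226, -0.1716, 0.1455]
orientation: [-3.05, -0.108, -0.678]
contact_force: [0.7, -0.6, -0.9]
grip_width: 0.0154
gripper_force: 68.5
```

Run:
```python
from h import *
rep();s=r.grab_frame("scene");t=r.grab_frame("top");cv2.imwrite("pics/s5.png",s);cv2.imwrite("pics/t5.png",t)
a=cv2.resize(s[170:310,70:230],(400,350));b=cv2.resize(t[110:250,310:470],(400,350));cv2.imwrite("pics/st5.png",np.hstack([a,b]))
```

```text
t 9.97 tcp [ 522.6 -171.6  145.5] yaw 4.04 toolz [ 0.422  0.03  -0.906] F [ 0.7 -0.6 -0.9] w 0.0154 gf 68.5 q [ 0.65  0.32 -0.41  2.21 -0.08  0.23 -1.15]
tilt 25.0 tcp local [-3.9  1.2 75.5] tip bottom [-35.    1.2  12.2] tip top [-37.6   1.2  17.6] end bottom [64.6  1.3 58.7]
```

View pics/st5.png

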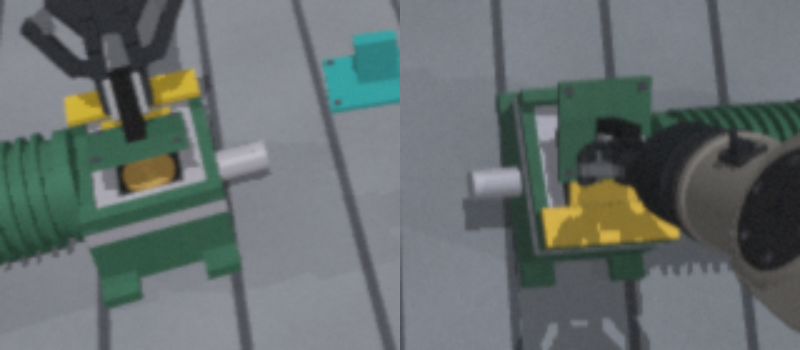

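The tongue front is at the lip edge and centred. Joint 6 is at 0.23, close to its 0.17 limit, so I flatten the tilt to 17° about the tongue tip before sliding in.

Emit:
step_arm([
  {"rx": 0,"ry": -4,"rz": 0,"dx": 2.8,"dy": 0,"dz": 3.9,"gripper": -1},
  {"rx": 0,"ry": -4,"rz": 0,"dx": 2.8,"dy": 0,"dz": 3.9,"gripper": -1},
  {"rx": 0,"ry": 0,"rz": 0,"dx": 0,"dy": 0,"dz": 0,"gripper": -1},
  {"rx": 0,"ry": 0,"rz": 0,"dx": -6,"dy": 0,"dz": 0,"gripper": -1},
  {"rx": 0,"ry": 0,"rz": 0,"dx": -6,"dy": 0,"dz": 0,"gripper": -1},
  {"rx": 0,"ry": 0,"rz": 0,"dx": 0,"dy": 0,"dz": 0,"gripper": -1},
  {"rx": 0,"ry": 0,"rz": 0,"dx": 0,"dy": 0,"dz": 0,"gripper": -1},
])

```text
clock: 10.95
tcp_pos: [0.5187, -0.172, 0.1368]
orientation: [-3.095, -0.108, -0.463]
contact_force: [0.3, 0.2, -1.6]
grip_width: 0.0152
gripper_force: 68.5
```

Run:
```python
from h import *
rep()
```

```text
t 10.95 tcp [ 518.7 -172.   136.8] yaw 4.01 toolz [ 0.292  0.02  -0.956] F [ 0.3  0.2 -1.6] w 0.0152 gf 68.5 q [ 0.5   0.33 -0.28  2.14 -0.    0.39 -1.25]
tilt 17.0 tcp local [-7.8  1.1 66.8] tip bottom [-47.5   1.1   8.4] tip top [-49.2   1.1  14.1] end bottom [57.7  1.1 40.6]
```

Emit:
step_arm([
  {"rx": 0,"ry": 0,"rz": 0,"dx": -5,"dy": 0,"dz": 0,"gripper": -1},
  {"rx": 0,"ry": 0,"rz": 0,"dx": -4,"dy": 0,"dz": 0,"gripper": -1},
  {"rx": 0,"ry": 0,"rz": 0,"dx": -0.5,"dy": 0,"dz": 2.4,"gripper": -1},
  {"rx": 0,"ry": 0,"rz": 0,"dx": -0.5,"dy": 0,"dz": 1.6,"gripper": -1},
  {"rx": 0,"ry": 0,"rz": 0,"dx": 0,"dy": 0,"dz": 0,"gripper": -1},
  {"rx": 0,"ry": 0,"rz": 0,"dx": 0,"dy": 0,"dz": 0,"gripper": -1},
])

```text
clock: 11.7
tcp_pos: [0.5107, -0.1722, 0.13]
orientation: [-3.095, -0.11, -0.463]
contact_force: [-0.0, 0.6, -1.7]
grip_width: 0.0154
gripper_force: 68.5
```

Run:
```python
from h import *
rep();s=r.grab_frame("scene");t=r.grab_frame("top");cv2.imwrite("pics/s6.png",s);cv2.imwrite("pics/t6.png",t)
a=cv2.resize(s[170:310,70:230],(400,350));b=cv2.resize(t[110:250,310:470],(400,350));cv2.imwrite("pics/st6.png",np.hstack([a,b]))
```

```text
t 11.70 tcp [ 510.7 -172.2  130. ] yaw 4.06 toolz [ 0.292  0.021 -0.956] F [-0.   0.6 -1.7] w 0.0154 gf 68.5 q [ 0.5   0.34 -0.28  2.16 -0.    0.37 -1.25]
tilt 17.0 tcp local [-15.8   1.4  60. ] tip bottom [-55.5   1.4   1.6] tip top [-57.2   1.4   7.4] end bottom [49.7  1.5 33.8]
```

View pics/st6.png

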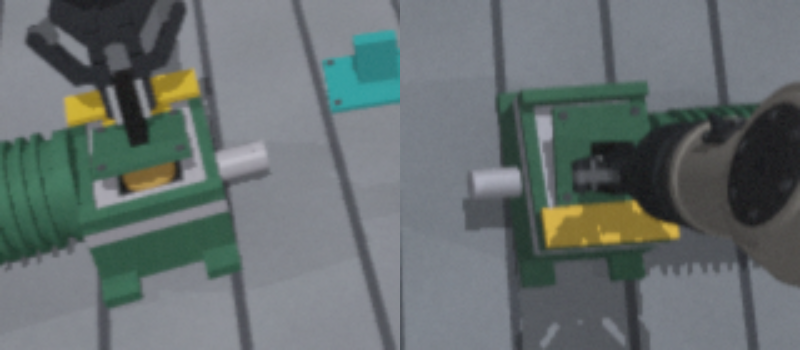

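The top view shows the tongue hidden under the lip, with the plate (columns 553-650) centred between the side walls once its height is allowed for. Now I turn the cover down about the tongue tip.

Emit:
step_arm([
  {"rx": 0,"ry": -2,"rz": 0,"dx": 1.4,"dy": 0,"dz": 1.95,"gripper": -1},
  {"rx": 0,"ry": -2,"rz": 0,"dx": 1.4,"dy": 0,"dz": 1.95,"gripper": -1},
  {"rx": 0,"ry": -2,"rz": 0,"dx": 1.4,"dy": 0,"dz": 1.95,"gripper": -1},
  {"rx": 0,"ry": -2,"rz": 0,"dx": 1.4,"dy": 0,"dz": 1.95,"gripper": -1},
  {"rx": 0,"ry": -2,"rz": 0,"dx": 1.4,"dy": 0,"dz": 1.95,"gripper": -1},
  {"rx": 0,"ry": -2,"rz": 0,"dx": 1.4,"dy": 0,"dz": 1.95,"gripper": -1},
  {"rx": 0,"ry": 0,"rz": 0,"dx": 0,"dy": 0,"dz": 0,"gripper": -1},
  {"rx": 0,"ry": 0,"rz": 0,"dx": 0,"dy": 0,"dz": 0,"gripper": -1},
])

```text
clock: 12.8
tcp_pos: [0.5209, -0.1715, 0.1202]
orientation: [-3.134, -0.11, -0.137]
contact_force: [0.8, 0.1, -2.5]
grip_width: 0.015
gripper_force: 68.5
```

Run:
```python
from h import *
rep()
```

```text
t 12.80 tcp [ 520.9 -171.5  120.2] yaw 4.04 toolz [ 0.087  0.006 -0.996] F [ 0.8  0.1 -2.5] w 0.0150 gf 68.5 q [ 0.37  0.41 -0.19  2.02  0.09  0.63 -1.37]
tilt 5.0 tcp local [-5.6  1.4 50.2] tip bottom [-56.5   1.3   1.3] tip top [-57.    1.3   7.3] end bottom [53.1  1.4 11. ]
```

Emit:
step_arm([
  {"rx": 0,"ry": -2,"rz": 0,"dx": 1.7,"dy": 0,"dz": 1.9,"gripper": -1},
  {"rx": 0,"ry": -2,"rz": 0,"dx": 1.7,"dy": 0,"dz": 1.9,"gripper": -1},
  {"rx": 0,"ry": -1,"rz": 0,"dx": 1,"dy": 0,"dz": 1,"gripper": -1},
  {"rx": 0,"ry": 0,"rz": 0,"dx": 0,"dy": 0,"dz": 0,"gripper": -1},
  {"rx": 0,"ry": 0,"rz": 0,"dx": 0,"dy": 0,"dz": 0,"gripper": -1},
])

```text
clock: 13.42
tcp_pos: [0.5254, -0.1713, 0.1157]
orientation: [-3.14, -0.111, -0.0]
contact_force: [1.3, -0.7, -1.8]
grip_width: 0.0151
gripper_force: 68.5
```

Run:
```python
from h import *
rep()
```

```text
t 13.43 tcp [ 525.4 -171.3  115.7] yaw 4.03 toolz [ 0.  0. -1.] F [ 1.3 -0.7 -1.8] w 0.0151 gf 68.5 q [ 0.34  0.46 -0.17  1.96  0.11  0.74 -1.4 ]
tilt 0.0 tcp local [-1.1  1.3 45.7] tip bottom [-56.1   1.3   1.5] tip top [-56.1   1.3   7.5] end bottom [53.9  1.4  1.5]
```

Level, 1.5 mm above the seat, with no contact force yet. I press down gently until it touches.

Emit:
step_arm([
  {"rx": 0,"ry": 0,"rz": 0,"dx": 0,"dy": 0,"dz": 1,"gripper": -1},
  {"rx": 0,"ry": 0,"rz": 0,"dx": 0,"dy": 0,"dz": 0.5,"gripper": -1},
  {"rx": 0,"ry": 0,"rz": 0,"dx": 0,"dy": 0,"dz": 0.5,"gripper": -1},
  {"rx": 0,"ry": 0,"rz": 0,"dx": 0,"dy": 0,"dz": 0,"gripper": -1},
  {"rx": 0,"ry": 0,"rz": 0,"dx": 0,"dy": 0,"dz": 0,"gripper": -1},
])

```text
clock: 14.05
tcp_pos: [0.5256, -0.1713, 0.1142]
orientation: [3.14, 0.111, -0.0]
contact_force: [-4.1, 0.8, 6.0]
grip_width: 0.0156
gripper_force: 69.5
```

Run:
```python
from h import *
rep()
```

```text
t 14.05 tcp [ 525.6 -171.3  114.2] yaw 4.03 toolz [-0. -0. -1.] F [-4.1  0.8  6. ] w 0.0156 gf 69.5 q [ 0.34  0.46 -0.17  1.96  0.11  0.73 -1.4 ]
tilt -0.0 tcp local [-0.9  1.3 44.2] tip bottom [-55.9   1.3  -0. ] tip top [-55.9   1.3   6. ] end bottom [54.1  1.3 -0.1]
```

Contact at seat height: 6 N upward, underside at 0.0 mm and level. I open only part way and lift straight up.

Emit:
step_arm([
  {"rx": 0,"ry": 0,"rz": 0,"dx": 0,"dy": 0,"dz": 0,"gripper": -0.5},
  {"rx": 0,"ry": 0,"rz": 0,"dx": 0,"dy": 0,"dz": 0,"gripper": -0.2},
  {"rx": 0,"ry": 0,"rz": 0,"dx": 0,"dy": 0,"dz": 0,"gripper": -0.1},
  {"rx": 0,"ry": 0,"rz": 0,"dx": 0,"dy": 0,"dz": 0,"gripper": -0.1},
  {"rx": 0,"ry": 0,"rz": 0,"dx": 0,"dy": 0,"dz": -10,"gripper": -0.1},
  {"rx": 0,"ry": 0,"rz": 0,"dx": 0,"dy": 0,"dz": -20,"gripper": -0.1},
  {"rx": 0,"ry": 0,"rz": 0,"dx": 0,"dy": 0,"dz": -40,"gripper": -0.1},
  {"rx": 0,"ry": 0,"rz": 0,"dx": 0,"dy": 0,"dz": -40,"gripper": -0.1},
  {"rx": 0,"ry": 0,"rz": 0,"dx": -40,"dy": 0,"dz": -40,"gripper": -0.1},
  {"rx": 0,"ry": 0,"rz": 0,"dx": -30,"dy": 0,"dz": -30,"gripper": -0.1},
  {"rx": 0,"ry": 0,"rz": 0,"dx": 0,"dy": 0,"dz": 0,"gripper": -0.1},
  {"rx": 0,"ry": 0,"rz": 0,"dx": 0,"dy": 0,"dz": 0,"gripper": -0.1},
])

```text
clock: 15.55
tcp_pos: [0.4563, -0.1759, 0.2938]
orientation: [3.14, 0.111, 0.001]
contact_force: [-0.1, -0.0, -0.4]
grip_width: 0.0384
gripper_force: 0.0
```

Run:
```python
from h import *
state();s=r.grab_frame("scene");t=r.grab_frame("wrist");cv2.imwrite("pics/s7.png",s);cv2.imwrite("pics/w7.png",t)
cv2.imwrite("pics/st7.png",np.hstack([cv2.resize(s[170:310,70:230],(400,350)),cv2.resize(t,(400,350))]))
```

```text
t 15.55 tcp [ 456.3 -175.9  293.8] yaw 4.06 toolz [ 0.001 -0.    -1.   ] F [-0.1 -0.  -0.4] w 0.0384 gf 0.0 q [ 0.41  0.14 -0.18  1.93  0.03  1.08 -1.29]
```

View pics/st7.png

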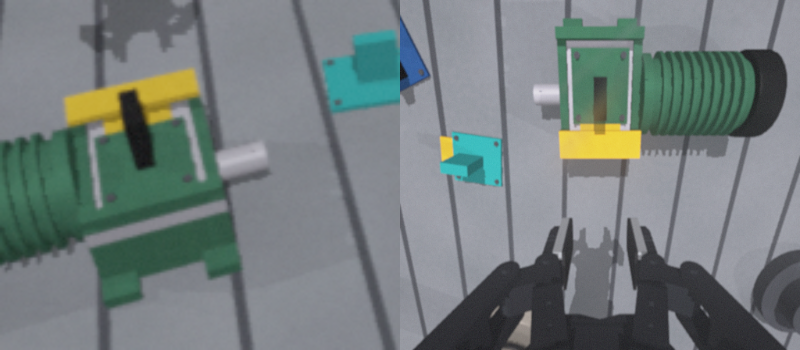

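Both views show the cover flat and centred in its pocket, the tongue under the lip, and the gripper clear.

```bash
python3 -c "
from bench import r
print(r.hand_in())"
```

```text
the job is handed in; nothing more can be done
None
```

The green cover lies flat in its pocket on the green gear unit with its tongue under the yellow lip; I let go of it, left the blue cover alone, and handed the job in at about 16 s.

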